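# Scan the ring tin, then hold the ring tweezers at their green mark

## Task

Book out the retaining rings: turn the blue tin where it stands on the scanner's round spot until its orange stripe squarely faces the scanner's red window, and let go of it. Then pick up the sprung tweezers by their red finger pads, squeeze them until the red pointer sits in the green band of their scale (a 12 mm tip gap) without ever pinching the tips shut, and hold them there, level and about a hand's breadth above the bench, ready for a ring: finish while still holding them steady. Leave everything else on the bench where it is.

Things in the scene. Friction and masses are not known exactly. Their poses are not given: they have to be found in the camera images.
- scanner: Scanner fixed on the bench: grey base plate 200 x 120 mm, 6 mm thick, with a white-edged round spot 80 mm across and a black block (65 x 100 mm, top 95 mm above the bench) at one end. Origin: on the bench below the spot's centre. Its x axis points from the spot to the block; the plate spans -50 to +150 mm along x. The tin stands on the plate.
- window (a point): Centre of the red window on the block's face, 80 mm from the spot's centre along the scanner's +x, 50 mm above the bench; it looks back at the spot.
- tin: Loose closed tin, blue, 50 mm across, with a white lid 52 mm across (top 12 mm); 90 mm tall, about 250 g, standing near the spot's centre. Origin: centre of its underside. An orange stripe 12 mm wide runs up its side at +x and over the lid from that edge to the centre. It faces the window when its x axis points the same way as the scanner's x axis.
- tin_mark (a point): Middle of the orange stripe on the tin's side, 25 mm out from the tin's axis along its +x, 45 mm above its underside.
- tweezers: Loose sprung steel tweezers, 110 g, 195 mm long, 14 mm tall, flat on a blue mat 4 mm thick. Origin: underside, between the red pads; x points to the tips (80 mm ahead), z up; dark pivot 105 mm behind. The +y arm is part of this body, the -y arm (jaw) swings. White scale plate across the top 46 mm ahead, with a green band and the jaw's red pointer. Centre of mass within 25 mm of the origin.
- grip (a point): Point above the tweezers' origin at half their height (7 mm). The fixed arm's red pad is a flat face 34 mm long, 14 mm high, parallel to the tweezers' x, at y = +15 mm from here; as found, the jaw's pad is 26 mm from here on the -y side and slants by 0.108 rad, so the middle of the open pads is 5 mm to the -y side.
- jaw (a joint): Jaw angle, rad, positive closes: 0 = sprung open (tip gap 32 mm, 41 mm over the pads); 0.108 = pointer mid green band (gap 12 mm, 30 mm over the pads, pads parallel); 0.157 = shut on its stop (gap 3 mm). Gap = 32 mm - 185 mm x angle; width over pads = 41 mm - 105 mm x angle. The spring pushes the pads apart with 5 N open, 9 N at the green band, 11 N at the stop.
- tip_a (a point): Inner corner of the tip of the fixed (+y) arm, 7 mm above the tweezers' underside. The distance from tip_a to tip_b is the tip gap.
- tip_b (a point): Inner corner of the tip of the swinging (-y) arm, 7 mm above the tweezers' underside.
- hammer: Loose hammer lying beyond the mat, to be left alone. Origin: underside centre.
- glue: Loose white squeeze bottle with red cap, 54 mm across, 150 mm tall, to be left alone. Origin: underside centre.
- nut: Loose dark hexagon nut, 36 mm across flats, 18 mm tall, to be left alone. Origin: underside centre.
- bolt: Loose bolt standing on its 38 mm head, 74 mm tall, to be left alone. Origin: underside centre.
- caliper: Loose caliper lying flat, 200 mm long, 8 mm high, to be left alone. Origin: underside, middle of its beam.
- goggles: Loose amber safety glasses, 135 mm wide, 40 mm high, to be left alone. Origin: underside below the middle of the lenses.
- spool: Loose brass bush, 32 mm across, 42 mm tall, to be left alone. Origin: underside centre.

How it is judged:
By the outcome, as a careful person would: the job done as asked, in the order asked, and still so for the second after the job is handed in, while the arm keeps its last pose, push and grip.
It also fails if it takes over 64 s, if anything falls off the work surface, if the arm or the gripper's body presses on something with over 40 N, if the wrist force passes 120 N, or if a joint passes its speed limit or range.

## Robot

A 7-joint arm with a two-finger parallel gripper is mounted at the origin on the work surface. World frame = base frame: x ahead of the robot, y to its left, z up, the work surface at z = 0. Lengths are in m, angles in rad, forces in N, time in s.
With the tool pointing down it reaches from about 0.35 to 0.9 m from the base axis. Payload 7.2 kg.
Tool frame: the origin (TCP) lies midway between the tips of the shut fingers; the grasp point (between the pads) lies 19 mm behind it; z points along the fingers, y is the line along which they close (so a half turn about z gives the same grasp; the last joint's range is limited). The gripper opens to 88 mm and grips with 3 to 60 N. Pads are 20 mm wide; open, the fingers measure 115 mm over their backs; the gripper's body (75 mm by 178 mm) begins 61 mm behind the grasp point.
Start: joints at [-1.199, 0.411, -0.013, 1.596, 0.006, 1.134, -0.082], TCP at [0.266, 0.566, 0.223] pointing down, gripper open.
Joint ranges: [-2.95, 2.95], [-0.29, 1.99], [-1.47, 1.44], [0.14, 2.54], [-1.03, 4.17], [0.13, 1.85], [-2.86, 2.86]. Speed limits (rad/s): [2.39, 2.39, 3.01, 3.01, 3.14, 3.14, 3.14].

## Interface

Orientations are given as a unit quaternion [w, x, y, z].
In Python, from station import env, imaging, telemetry gives the robot as it stands (env), with the cameras (imaging) and the readings (telemetry). Calls block until the motion is done:
- env.movep(position, orientation): joint-space move of the TCP to a pose.
- env.move_straight(position, attitude=None, feed=0.15, contact_N=None): straight line of the TCP; attitude=None keeps the orientation; feed is the mean speed in m/s. With contact_N (N) it stops when the force on the tool has changed by that much, and returns True; else False.
- env.move_joints(angles): joint-space move.
- env.move_gripper(opening): finger opening in m; the grip force is fixed at half the most; returns when the fingers have stopped.
- env.pause(seconds).
- env.solve_ik(position, orientation): joint angles nearest the present ones, or None.
- imaging.snapshot(name): name is "side" or "top"; returns a dict with "pixels" (420x560x3 uint8, red, green, blue), "depth" (420x560 float32, m along the optical axis (not along the pixel's ray), 0 where there is no reading), "fx", "fy", "cx", "cy" (pixels), "k1" (the pictures are not rectified: a ray, as slopes to the right and down, at radius r is drawn at 1 + k1 r^2 times it, then the intrinsics apply), "R" (3x3) and "t" (3): a world point X has camera coordinates R X + t. Camera axes: x right, y down, z forward; pixel columns grow to the right and rows downward; lengths in m; the calibration is good to about 2 mm. A picture is of the moment at which its call begins.
A pose or a line that the arm cannot do raises env.Unreachable and nothing moves.
- env.finish_job(): hands the job in; it is judged then, once.
Readings, each from a call of its own:
- telemetry.read_clock(): time.
- telemetry.read_joint_pos(): joint angles.
- telemetry.read_dq(): joint speeds.
- telemetry.read_joint_efforts(): joint torques, N m.
- telemetry.read_ee_pos(): TCP position.
- telemetry.read_orientation(): TCP orientation.
- telemetry.read_ft_force(): force on the tool from outside, world axes, zero at the start.
- telemetry.read_moment(): the same for the moment, N m.
- telemetry.read_finger_gap(): finger opening in m.
- telemetry.read_finger_force(): force on a finger pad.
Only numpy, scipy, OpenCV 4.12 (cv2) and the standard library are available. Lean on these libraries where they do the work, as an engineer would, in place of code of your own. Each camera call takes 0.05 s, during which the arm holds its last target. There are 200 camera calls.

## Working session

There is one attempt and no reset: what is moved stays moved. The work goes in short steps, each a Python script; the robot and the scene stay as the last script left them, time stands still between calls to the robot, and variables do not carry over. Pictures are saved under pics/ and viewed, at most 10 in all, crops included, and the job is handed in when it is done.

```bash
ls; mkdir -p pics
python3 - <<'E'
from station import env, imaging, telemetry
import cv2,numpy as np,pickle
for n in("top","side"):
    s=imaging.snapshot(n); pickle.dump(s,open(f"pics/{n}0.pkl","wb"))
    cv2.imwrite(f"pics/{n}0.png",s["pixels"][...,::-1])
    print(n,s["fx"],s["fy"],s["cx"],s["cy"],s["k1"],-np.array(s["R"]).T@s["t"],np.round(s["R"],3).tolist())
print(telemetry.read_clock(),telemetry.read_ee_pos(),telemetry.read_orientation(),telemetry.read_finger_gap())
E
```

```text
pics
station.py
top 384.1465948565434 384.1465948565434 276.26536776980345 205.89832747255613 -0.06584290252249457 [ 0.38837517 -0.04596633  1.05404226] [[0.009, -1.0, 0.006], [-0.981, -0.01, -0.193], [0.193, -0.005, -0.981]]
side 474.78463729211944 474.78463729211944 285.7660132279819 207.76709840491077 -0.16837643418895137 [ 0.13346819 -0.85898853  0.74239393] [[0.884, -0.467, -0.005], [-0.277, -0.515, -0.811], [0.377, 0.718, -0.585]]
0.1 [0.26595986 0.56509554 0.22188605] [-1.04202711e-04  2.18119625e-01  9.75921771e-01 -7.17735481e-04] 0.08786064776437938
```

View pics/top0.png

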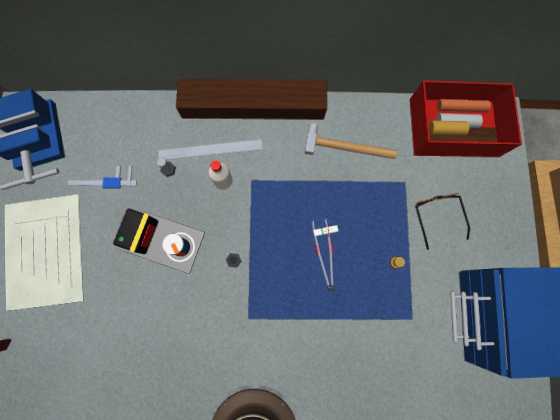

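View pics/side0.png

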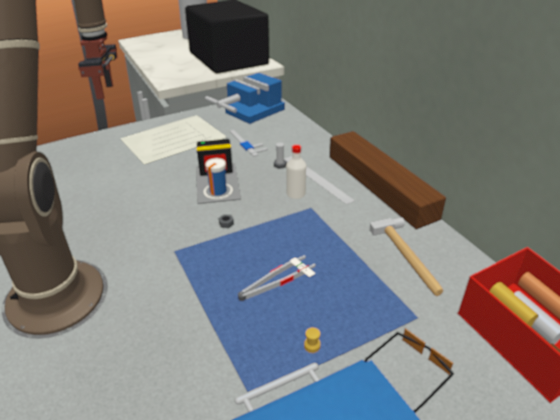

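The top view shows the tin at about (175,244), the scanner block at (135,231) and the tweezers from (331,288) to about (320,222). The side view shows the tin at (216,178) with orange on its left, and the tweezers from (241,295) to about (308,265). I'll zoom in next.

```bash
cat > h.py <<'E'
import cv2,numpy as np,pickle
def load(n): return pickle.load(open(f"pics/{n}.pkl","rb"))
def K(s): return np.array([[s["fx"],0,s["cx"]],[0,s["fy"],s["cy"]],[0,0,1.]])
def D(s): return np.array([s["k1"],0,0,0,0.])
def ray(s,uv):
    p=cv2.undistortPoints(np.array(uv,float).reshape(-1,1,2),K(s),D(s)).reshape(-1,2)
    d=np.c_[p,np.ones(len(p))]@np.array(s["R"]); return -np.array(s["R"]).T@s["t"],d
def onz(s,uv,z):
    c,d=ray(s,uv); return c+d*((z-c[2])/d[:,2])[:,None]
def tri(s1,u1,s2,u2):
    c1,d1=ray(s1,u1);c2,d2=ray(s2,u2);d1,d2=d1[0],d2[0]
    k=np.linalg.lstsq(np.c_[d1,-d2],c2-c1,rcond=None)[0]
    a,b=c1+k[0]*d1,c2+k[1]*d2; return (a+b)/2,np.linalg.norm(a-b)
def proj(s,X):
    r=cv2.Rodrigues(np.array(s["R"]))[0]
    return cv2.projectPoints(np.array(X,float).reshape(-1,1,3),r,np.array(s["t"],float),K(s),D(s))[0].reshape(-1,2)
def crop(s,x0,y0,w,h,k): return cv2.resize(s["pixels"][y0:y0+h,x0:x0+w,::-1],None,fx=k,fy=k,interpolation=cv2.INTER_NEAREST)
E
python3 - <<'E'
from h import *
t,s=load("top0"),load("side0")
a=np.vstack([np.hstack([crop(t,105,200,100,75,4),crop(s,180,130,100,75,4)]),np.hstack([crop(t,285,215,80,75,4),np.zeros((300,80,3),np.uint8),crop(s,232,245,80,75,4)])[:, :800]])
cv2.imwrite("pics/c0.png",a)
E
```

```text
Traceback (most recent call last):
ValueError: all the input array dimensions except for the concatenation axis must match exactly, but along dimension 1, the array at index 0 has size 800 and the array at index 1 has size 720
```

Run:
```python
from h import *
t,s=load("top0"),load("side0")
a=np.vstack([np.hstack([crop(t,105,200,100,75,4),crop(s,180,130,100,75,4)]),np.hstack([crop(t,270,215,100,75,4),crop(s,222,245,100,75,4)])])
cv2.imwrite("pics/c0.png",a)
```

```text
(no output)
```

View pics/c0.png

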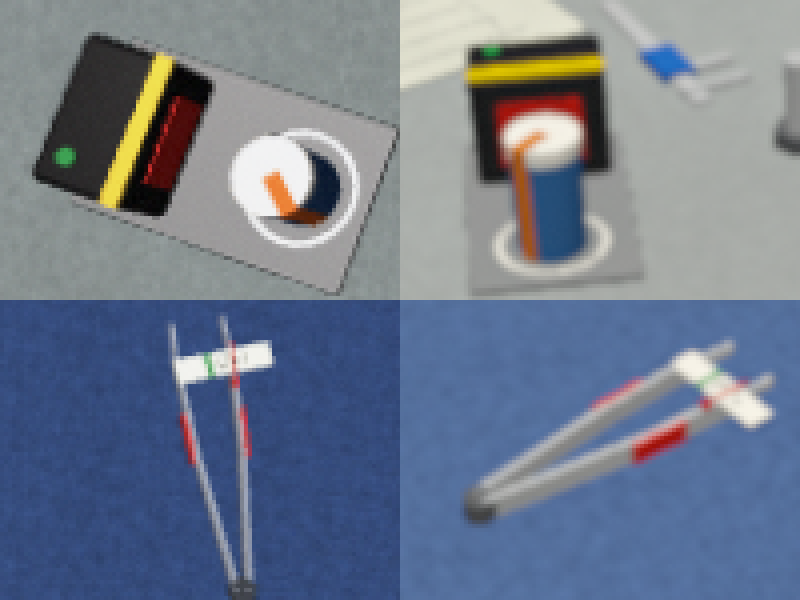

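The crop shows the orange lid stripe pointing down and to the right (top pixels (173,245) to (178,253)), away from the window. The fixed tweezers arm is on the left and the jaw on the right, with its pointer right of the green band. Next I'll measure with masks.

```bash
cat >> h.py <<'E'
def mask(s,lo,hi,box):
    x,y,w,h=box; m=np.zeros(s["pixels"].shape[:2],np.uint8)
    hsv=cv2.cvtColor(s["pixels"],cv2.COLOR_RGB2HSV)
    m[y:y+h,x:x+w]=cv2.inRange(hsv,np.array(lo),np.array(hi))[y:y+h,x:x+w]; return m
def pts(m): return np.argwhere(m)[:,::-1].astype(float)
def comps(m,amin=4):
    n,l,st,c=cv2.connectedComponentsWithStats(m,connectivity=8)
    return sorted([(st[i,4],c[i],pts(l==i)) for i in range(1,n) if st[i,4]>=amin],key=lambda r:-r[0])
def axis(P):
    v=np.linalg.svd(P-P.mean(0))[2][0]; return np.degrees(np.arctan2(v[1],v[0]))
RED=lambda s,b: mask(s,(0,130,90),(6,255,255),b)|mask(s,(172,130,90),(180,255,255),b)
E
python3 - <<'E'
from h import *
t,s=load("top0"),load("side0"); np.set_printoptions(precision=4,suppress=True)
B={"t":(105,200,100,80),"s":(180,130,100,75)}
for n,c in(("t",t),("s",s)):
    for nm,lo,hi in(("white",(0,0,200),(180,40,255)),("orange",(7,140,90),(18,255,255)),("yellow",(22,120,120),(32,255,255)),("blue",(100,140,50),(115,255,255))):
        for a,ce,P in comps(mask(c,lo,hi,B[n]),6)[:3]: print(n,nm,a,ce,P.min(0),P.max(0))
# yellow band across: direction
P=comps(mask(t,(22,120,120),(32,255,255),B["t"]))[0][2]
print("yellow axis deg z.095",axis(onz(t,P,.095)[:,:2]),axis(onz(t,P,.055)[:,:2]))
# plate corners, hand
C=onz(t,[(204,231.6),(189.5,273.2)],.006); d=C[0]-C[1]; print("plate end",C,np.linalg.norm(d),np.degrees(np.arctan2(d[1],d[0])))
T={"t":(270,215,100,80),"s":(222,245,100,75)}
for n,c in(("t",t),("s",s)):
    for nm,m in(("red",RED(c,T[n])),("white",mask(c,(0,0,190),(180,50,255),T[n])),("dark",mask(c,(0,0,0),(180,255,75),T[n])),("green",mask(c,(50,90,50),(85,255,255),T[n]))):
        for a,ce,P in comps(m,3)[:4]: print(n,nm,a,ce,P.min(0),P.max(0), onz(c,ce,.018)[0], axis(onz(c,P,.018)[:,:2]))
E
```

```text
t white 388 [175.4381 244.4021] [162. 232.] [194. 261.]
t orange 46 [175.0435 248.8043] [172. 243.] [179. 254.]
t yellow 206 [138.5825 232.4029] [130. 214.] [148. 251.]
t blue 17 [184.4118 249.8235] [182. 246.] [187. 252.]
s white 572 [196.778  137.1713] [180. 130.] [224. 151.]
s white 123 [216.0325 162.9593] [206. 159.] [224. 168.]
s white 20 [205.65 192.8 ] [204. 188.] [210. 197.]
s orange 73 [210.4521 178.4658] [208. 164.] [213. 193.]
s yellow 158 [213.2468 146.7785] [197. 143.] [230. 150.]
s blue 218 [219.3899 182.5413] [214. 171.] [225. 194.]
s blue 50 [246.   145.08] [241. 142.] [251. 149.]
yellow axis deg z.095 161.7688882715743 161.7688882715743
plate end [[0.5205 0.1471 0.006 ]
 [0.407  0.1816 0.006 ]] 0.11857540252362818 -16.911811564684374
t red 15 [316.4 249.2] [315. 244.] [318. 255.] [ 0.4743 -0.1601  0.018 ] -168.23350764454787
t red 7 [330.8571 246.    ] [330. 243.] [331. 249.] [ 0.4833 -0.1993  0.018 ] -174.6958541762289
t red 4 [328.75 235.  ] [328. 234.] [329. 236.] [ 0.5131 -0.194   0.018 ] 178.22467852697795
t red 3 [331.6667 252.    ] [331. 251.] [332. 253.] [ 0.
[... 325 characters left out ...]
6.15481572883013
t dark 5 [327.8 288.4] [327. 287.] [329. 290.] [ 0.3707 -0.1894  0.018 ] -144.55185898391542
s red 47 [286.4468 280.1489] [281. 276.] [292. 284.] [ 0.476  -0.2067  0.018 ] -171.35998676506784
s white 165 [301.903  266.6061] [290. 258.] [314. 275.] [ 0.5265 -0.1851  0.018 ] -77.72464910041633
s white 4 [276.5 269. ] [275. 268.] [278. 270.] [ 0.473  -0.1653  0.018 ] -165.05858269384257
s white 3 [281.     266.3333] [280. 266.] [282. 267.] [ 0.4858 -0.1623  0.018 ] -168.33979729701355
s white 3 [281.     279.3333] [280. 279.] [282. 280.] [ 0.4668 -0.1989  0.018 ] -169.29238648768856
s dark 11 [241.7273 298.2727] [239. 297.] [244. 299.] [ 0.3689 -0.2104  0.018 ] 162.870027194028
```

```bash
cat >> h.py <<'E'
def cloud(s):
    h,w=s["depth"].shape; uv=np.stack(np.meshgrid(np.arange(w),np.arange(h)),-1).reshape(-1,2)
    c,d=ray(s,uv); return (c+d*s["depth"].reshape(-1,1)).reshape(h,w,3)
def lid(s,box,zmin=.085):
    X=cloud(s);m=(mask(s,(0,0,175),(180,70,255),box)|mask(s,(5,110,120),(20,255,255),box))>0
    m&=X[...,2]>zmin
    big=comps(m.astype(np.uint8)*255)[0][2]; (c,r)=cv2.minEnclosingCircle(big.astype(np.float32))
    el=cv2.fitEllipse(cv2.convexHull(big.astype(np.float32)))
    lm=np.zeros(m.shape,bool); lm[big[:,1].astype(int),big[:,0].astype(int)]=1
    o=lm&(mask(s,(5,110,120),(20,255,255),box)>0)
    return big.mean(0),el,pts(o),np.median(X[lm][:,2])
E
python3 - <<'E'
from h import *
t,s=load("top0"),load("side0"); np.set_printoptions(precision=4,suppress=True)
bt,bs=(150,220,50,55),(195,150,40,35)
ct,et,ot,zt=lid(t,bt); cs,es,os_,zs=lid(s,bs)
print(ct,et,len(ot),zt); print(cs,es,len(os_),zs)
print("lid tri",tri(t,et[0],s,es[0]))
for z in(.096,):
    c=onz(t,et[0],z)[0]; O=onz(t,ot,z)[:,:2]; d=O.mean(0)-c[:2]
    print("top",c,np.degrees(np.arctan2(d[1],d[0])),axis(O),np.hypot(*d))
    c=onz(s,es[0],z)[0]; O=onz(s,os_,z)[:,:2]; d=O.mean(0)-c[:2]
    print("side",c,np.degrees(np.arctan2(d[1],d[0])),axis(O),np.hypot(*d))
# ring in top
X=cloud(t);m=mask(t,(0,0,190),(180,45,255),bt);m[X[...,2]>.05]=0
P=pts(m); W=onz(t,P,.006)[:,:2]; 
A=np.c_[2*W,np.ones(len(W))];q=np.linalg.lstsq(A,(W**2).sum(1),rcond=None)[0];print("ring",q[:2],np.sqrt(q[2]+q[:2]@q[:2]),len(P),np.median(X[m>0][:,2]))
for a,b in(((158.2,218),(204,231.6)),((123.7,250),(189.5,273.2))):
    C=onz(t,[a,b],.006);d=C[0]-C[1];print("long",np.degrees(np.arctan2(d[1],d[0])))
for n,c in(("t",t),("s",s)):
    b={"t":(110,205,60,55),"s":(195,135,42,40)}[n]
    m=mask(c,(22,120,120),(32,255,255),b)>0; print("yellow z",np.median(cloud(c)[m][:,2]))
# tweezers
Xs=cloud(s);mr=RED(s,(222,245,100,75))>0;print("red side cloud",np.median(Xs[mr],0))
mt=mask(t,(0,0,190),(180,50,255),(270,215,100,80))>0;print("scale top z",np.median(X[mt],0), "mat z",np.median(X[300:310,260:400,2]),np.median(X[260:280,210:240,2]))
E
```

```text
[172.3777 243.4551] ((172.445068359375, 243.77200317382812), (19.93181037902832, 21.06199836730957), 0.4844974875450134) 46 0.09588309807561746
[215.4182 164.4121] ((215.17539978027344, 164.48838806152344), (11.15927791595459, 19.432613372802734), 79.29315948486328) 19 0.0943255144863353
lid tri (array([0.4785, 0.2101, 0.0896]), np.float64(0.0006706245224125564))
top [0.4775 0.2085 0.096 ] -150.59039985318492 -148.7731601034497 0.012591283571868617
side [0.4754 0.1996 0.096 ] -163.98823861571444 -132.9867528458134 0.016167890676108312
ring [0.479  0.2139] 0.038989461809444494 140 0.006347892812332057
long 74.27826473495624
long 72.05561913161804
yellow z 0.09828268046621713
yellow z 0.09547682755337705
red side cloud [ 0.4799 -0.201   0.0124]
scale top z [ 0.5264 -0.1866  0.0187] mat z 0.003344343450217613 5.9162372122112394e-05
```

```bash
cat >> h.py <<'E'
from scipy.spatial.transform import Rotation as Ro
def quat(deg):
    a=np.radians(deg); y=np.array([np.cos(a),np.sin(a),0]); z=np.array([0,0,-1.]); x=np.cross(y,z)
    q=Ro.from_matrix(np.c_[x,y,z]).as_quat(); return q[[3,0,1,2]]
E
python3 - <<'E'
from h import *
from station import env, imaging, telemetry
t,s=load("top0"),load("side0"); np.set_printoptions(precision=4,suppress=True)
for a in range(-180,181,30):
    q=env.solve_ik([.4775,.2085,.042],quat(a)); q2=env.solve_ik([.475,-.18,.006],quat(a)); print(a,q,None if q2 is None else q2[6])
R=np.array(Ro.from_quat(np.roll(telemetry.read_orientation(),-1)).as_matrix()); print("tool y now",np.degrees(np.arctan2(R[1,1],R[0,1])))
pv=tri(t,(330.5,287),s,(242,295.7)); print("pivot",pv)
fix=onz(t,comps(RED(t,(270,215,100,80)))[0][1],.015)[0]; jaw=onz(s,comps(RED(s,(222,245,100,75)))[0][1],.011)[0]
# heights of features, two views: scale centre
print("scale",tri(t,(325,230.1),s,(301.9,266.6)))
M=np.array([[-105,0],[0,15],[-2.2,-26]])/1000; W=np.array([pv[0],fix,jaw])[:,:2]
mc,wc=M.mean(0),W.mean(0); H=(M-mc).T@(W-wc); th=np.arctan2(H[0,1]-H[1,0],H[0,0]+H[1,1])
Rt=np.array([[np.cos(th),-np.sin(th)],[np.sin(th),np.cos(th)]]); o=wc-Rt@mc
print("fix,jaw",fix,jaw,"heading",np.degrees(th),"origin",o,"res mm",1000*((M@Rt.T+o)-W))
E
```

```text
-180 [-0.2928  0.488  -0.2691  1.9985  0.1995  0.6799  2.4539] -1.960674694709431
-150 [-1.328   0.8882  1.2463  2.0618 -1.032   1.0291 -2.1533] -1.4370759191111322
-120 [-1.328   0.8882  1.2463  2.0618 -1.032   1.0291 -1.6297] -1.09068532663732
-90 [-0.9198  0.5227  0.5413  2.0403 -0.4181  0.6863 -1.6793] -0.6594629726005024
-60 [-0.8505  0.5045  0.4474  2.0361 -0.3422  0.6726 -1.2283] -0.14889284165603175
-30 [-0.8169  0.4973  0.4026  2.0339 -0.3067  0.6676 -0.7386] 0.3596930620874311
0 [-0.7663  0.4885  0.3359  2.0307 -0.2545  0.6617 -0.2648] 0.8699896654433048
30 [-0.6912  0.479   0.2382  2.0257 -0.1792  0.6563  0.1872] 1.3933409848167517
60 [-0.6153  0.4733  0.1409  2.0206 -0.1053  0.6544  0.6411] 1.7482129924182168
90 [-0.5394  0.4713  0.0441  2.0154 -0.0329  0.6556  1.0968] 2.1415673648039952
120 [-0.4587  0.4728 -0.0582  2.0099  0.0432  0.6601  1.5497] 2.592952096293389
150 [-0.3732  0.4785 -0.1667  2.004   0.1236  0.6685  1.9994] 2.098536393364328
180 [-0.2928  0.488  -0.2691  1.9985  0.1995  0.6799  2.4539] -1.9606746947094316
tool y now 64.80276172886808
pivot (array([ 0.3745, -0.1977,  0.0111]), np.float64(0.000398844605758502))
scale (array([ 0.5267, -0.1842,  0.0171]), np.float64(0.0004768162363726723))
fix,jaw [ 0.4746 -0.1604  0.015 ] [ 0.4794 -0.2004  0.011 ] heading 12.34367980768095 origin [ 0.4769 -0.1749] res mm [[-0.1346  0.3233]
 [-0.8508  0.1013]
 [ 0.9854 -0.4246]]
```

Run:
```python
from h import *
from station import env, imaging, telemetry
np.set_printoptions(precision=4,suppress=True)
c=[.4775,.2085]
env.movep([*c,.16],quat(75)); print(telemetry.read_clock())
env.move_straight([*c,.042],feed=.12); print(telemetry.read_clock(),telemetry.read_ft_force())
env.move_gripper(.046); print(telemetry.read_clock(),telemetry.read_finger_gap(),telemetry.read_finger_force(),telemetry.read_ft_force())
env.move_straight([*c,.042],quat(50)); print(telemetry.read_clock(),telemetry.read_ee_pos(),telemetry.read_joint_pos(),telemetry.read_ft_force(),telemetry.read_moment())
```

```text
1.65
2.7833 [-0.0161 -0.5002 -0.5478]
3.45 0.050491017808785475 30.000701621174812 [-0.6113 -0.8207  0.9431]
4.0333 [0.4776 0.209  0.0421] [-0.6747  0.4773  0.2161  2.0242 -0.1625  0.6554  0.5231] [-0.0288  1.0898  0.3975] [ 0.4266 -0.0825  0.0303]
```

Run:
```python
from h import *
from station import env, imaging, telemetry
np.set_printoptions(precision=4,suppress=True)
c=[.4775,.2085]
for a in(20,-10,-37,-62.5): env.move_straight([*c,.042],quat(a))
print(telemetry.read_clock(),telemetry.read_ee_pos(),telemetry.read_ft_force(),telemetry.read_moment())
env.pause(.2); env.move_gripper(.085); env.move_straight([*c,.16],feed=.15)
env.movep([.40,.02,.25],quat(-62.5)); print(telemetry.read_clock())
for n in("top","side"):
    s=imaging.snapshot(n); pickle.dump(s,open(f"pics/{n}1.pkl","wb"))
t,s=load("top1"),load("side1")
bt,bs=(150,220,50,55),(195,150,40,35)
ct,et,ot,zt=lid(t,bt)
c=onz(t,et[0],.096)[0]; O=onz(t,ot,.096)[:,:2]; d=O.mean(0)-c[:2]
print("top",et,c,np.degrees(np.arctan2(d[1],d[0])),axis(O),np.hypot(*d),len(O))
P=comps(mask(t,(22,120,120),(32,255,255),(110,205,60,55)))[0][2];print("yellow",axis(onz(t,P,.095)[:,:2]))
X=cloud(t);b=(X[...,2]>.088)&(X[...,2]<.102); b[:,160:]=0;b[:,:105]=0;b[:205]=0;b[260:]=0
P=comps(b.astype(np.uint8)*255)[0][2]; W=onz(t,P,.095)[:,:2].astype(np.float32); r=cv2.minAreaRect(W*1000); print("block",r,len(P)); print(np.median(X[b][:,2]))
cv2.imwrite("pics/c1.png",np.hstack([crop(t,105,200,100,75,4),crop(s,180,130,100,75,4)]))
```

```text
6.6 [0.4777 0.2082 0.0421] [ 2.2087 -1.0612  4.3967] [-0.4191 -0.4251  0.0431]
9.3333
top ((171.53822326660156, 242.1378936767578), (16.890640258789062, 19.4583797454834), 87.71739959716797) [0.4816 0.211  0.096 ] 82.95955061552947 -93.41464377684886 0.017218416385388336 24
yellow 162.1729709043487
block ((512.3789672851562, 316.8924255371094), (66.41282653808594, 101.1899185180664), 72.65513610839844) 976
0.09498336591495443
```

View pics/c1.png

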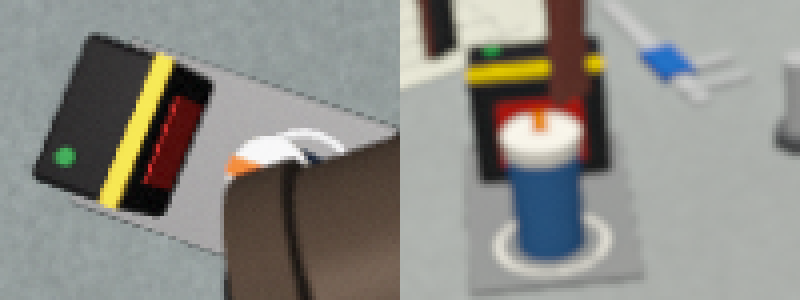

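The block rectangle gives the scanner's x axis as 72.7°. The arm hides the tin in the top view, so I'll move over the tweezers and look again.

Run:
```python
from h import *
from station import env, imaging, telemetry
np.set_printoptions(precision=4,suppress=True)
env.movep([.478,-.1798,.10],quat(-77.66)); print(telemetry.read_clock(),telemetry.read_joint_pos())
t=imaging.snapshot("top"); pickle.dump(t,open("pics/top2.pkl","wb"))
s=imaging.snapshot("side"); pickle.dump(s,open("pics/side2.pkl","wb"))
ct,et,ot,zt=lid(t,(150,220,50,55))
c=onz(t,et[0],.096)[0]; O=onz(t,ot,.096)[:,:2]; d=O.mean(0)-c[:2]
print("top",et,c,np.degrees(np.arctan2(d[1],d[0])),axis(O),np.hypot(*d),len(O))
k=cv2.undistort
cv2.imwrite("pics/c2.png",np.vstack([np.hstack([crop(t,105,200,100,75,4),crop(s,180,130,100,75,4)]),np.hstack([crop(t,270,215,100,75,4),crop(s,222,245,100,75,4)])]))
```

```text
10.5083 [-0.5012  0.5708  1.0433  2.0432 -0.6401  0.8963 -0.4543]
top ((171.57302856445312, 243.7127227783203), (19.833389282226562, 20.543601989746094), 14.440157890319824) [0.4777 0.2107 0.096 ] 73.55924640737125 71.0257383874933 0.012957704901158894 43
```

View pics/c2.png

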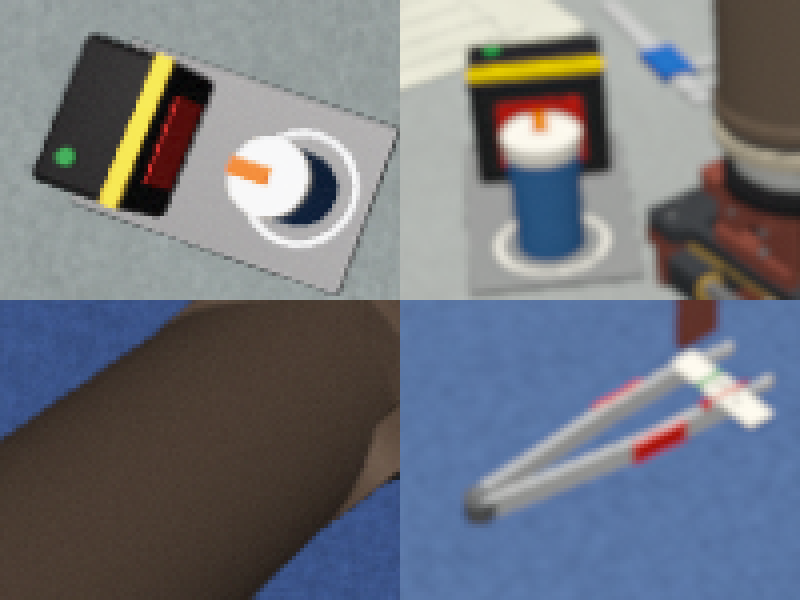

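The tin's stripe lies at 71.0–73.6° and the scanner axis is at 72.7°, so it faces the window squarely. The side view shows the tweezers undisturbed. Next I'll grasp them.

Run:
```python
from h import *
from station import env, imaging, telemetry
np.set_printoptions(precision=4,suppress=True)
print(env.move_straight([.478,-.1798,.0065],feed=.08,contact_N=5),telemetry.read_ee_pos(),telemetry.read_ft_force())
for g in(.050,.042,.037,.034,.032):
    env.move_gripper(g); print(g,telemetry.read_finger_gap(),telemetry.read_finger_force(),telemetry.read_ft_force(),telemetry.read_clock())
s=imaging.snapshot("side"); pickle.dump(s,open("pics/side3.pkl","wb"))
t=imaging.snapshot("top"); pickle.dump(t,open("pics/top3.pkl","wb"))
cv2.imwrite("pics/c3.png",np.hstack([crop(t,270,200,100,75,4),crop(s,222,245,100,75,4)]))
```

```text
False [ 0.4783 -0.1799  0.0069] [-0.2838 -1.1315  0.6567]
0.05 0.050128841794976516 0.0 [-0.2004  0.3667 -0.7298] 12.6417
0.042 0.042267596752646304 4.39193592115771 [ 0.2006 -0.3421 -0.1676] 13.0083
0.037 0.037293542085873065 6.537446546426509 [-0.5608  0.595   1.0535] 13.3333
0.034 0.03432555763717018 7.5855813547968864 [0.8005 0.482  0.265 ] 13.625
0.032 0.03232449962941763 8.253565281629562 [-0.2527  0.5378  0.3717] 13.8833
```

View pics/c3.png

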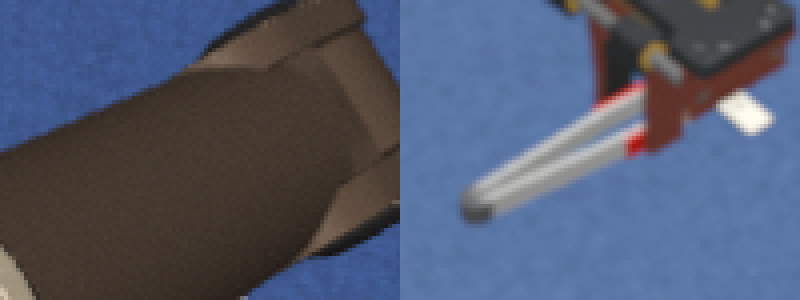

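The side view shows the fingers on the red pads at about (382,242), with the tweezers straight between them. I'll squeeze to the band and lift.

Run:
```python
from h import *
from station import env, imaging, telemetry
np.set_printoptions(precision=4,suppress=True)
for g in(.0308,.0298):
    env.move_gripper(g); print(g,telemetry.read_finger_gap(),telemetry.read_finger_force(),telemetry.read_clock())
m0=telemetry.read_moment(); f0=telemetry.read_ft_force()
env.move_straight([.478,-.1798,.03],feed=.03); env.pause(.3)
F=[];M=[]
for i in range(8): F.append(telemetry.read_ft_force());M.append(telemetry.read_moment());env.pause(.03)
print(np.mean(F,0),np.mean(M,0),m0,f0,telemetry.read_finger_gap(),telemetry.read_finger_force())
env.move_straight([.478,-.1798,.10],feed=.06)
q=quat(-77.66-35); print(env.solve_ik([.478,-.1798,.10],q))
env.move_straight([.478,-.1798,.10],q); env.move_straight([.478,-.1798,.10],quat(-77.66-65)); env.pause(.3)
print(telemetry.read_clock(),telemetry.read_finger_gap(),telemetry.read_finger_force(),telemetry.read_ee_pos())
s=imaging.snapshot("side"); pickle.dump(s,open("pics/side4.pkl","wb"))
t=imaging.snapshot("top"); pickle.dump(t,open("pics/top4.pkl","wb"))
cv2.imwrite("pics/c4.png",np.hstack([crop(t,270,200,100,75,4),crop(s,222,215,100,75,4)]))
```

```text
0.0308 0.031021541582500513 8.646951913833618 14.2167
0.0298 0.029741604437058495 8.980569988489151 14.4417
[ 0.3398  0.0103 -0.9769] [-0.0105  0.0969 -0.0048] [0.0426 0.1482 0.0336] [-0.3252  1.0745  0.1677] 0.029984031471660608 8.462398946285248
[-0.5733  0.6699  1.1957  2.0468 -0.7728  0.9747 -0.9334]
18.9917 0.030205759284489812 8.453847616910934 [ 0.4781 -0.1798  0.1001]
```

View pics/c4.png

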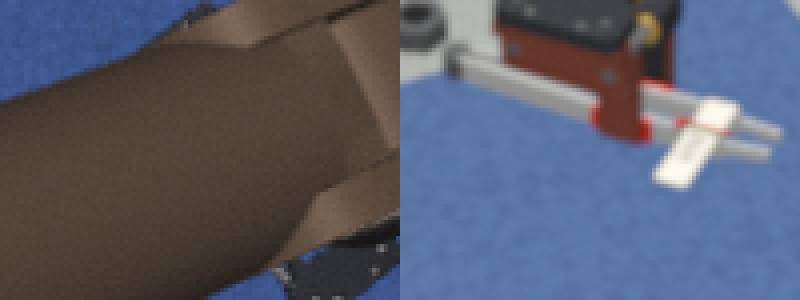

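The side view shows the tweezers held up, with the pivot at (236,230), the tips at (317,248) and (314,253), and the pointer on the scale at (300,246). I'll measure the level and the tip gap.

Run:
```python
from h import *
s=load("side4"); np.set_printoptions(precision=4,suppress=True)
X=cloud(s); h=np.radians(12.34-65); u=np.array([np.cos(h),np.sin(h)]);v=np.array([-u[1],u[0]])
c=np.array([.478,-.1798]); d=X[...,:2]-c; a=d@u;b=d@v;z=X[...,2]
m=(z>.07)&(z<.14)&(a<.09)&(a>-.12)&(abs(b)<.06)
for lo,hi in((-.115,-.098),(-.09,-.06),(-.06,-.03),(.02,.035),(.04,.052),(.056,.07),(.07,.085)):
    k=m&(a>lo)&(a<hi); 
    if k.any(): print(lo,k.sum(),"z med/10/max",np.median(z[k]),np.percentile(z[k],[10,95]),"b",np.percentile(b[k],[5,95]))
big=cv2.resize(s["pixels"][225:270,275:325,::-1],None,fx=12,fy=12,interpolation=cv2.INTER_CUBIC)
cv2.imwrite("pics/c5.png",big)
for n in ("side4",):
  g=mask(s,(40,40,40),(90,255,255),(275,225,50,45)); r=RED(s,(275,225,50,45))|mask(s,(0,70,90),(8,255,255),(290,235,30,20))
  for nm,mm in(("g",g),("r",r)):
    for A,ce,P in comps(mm,2)[:4]: w=onz(s,ce,.108)[0];print(nm,A,ce,(w[:2]-c)@u,(w[:2]-c)@v)
```

```text
-0.115 66 z med/10/max 0.10679642618799723 [0.097  0.1094] b [-0.008   0.0063]
-0.09 88 z med/10/max 0.10410083022563177 [0.0977 0.1102] b [-0.0093  0.0056]
-0.06 85 z med/10/max 0.10402356527791046 [0.0975 0.1106] b [-0.0111  0.007 ]
0.02 74 z med/10/max 0.11060715986974295 [0.1023 0.1152] b [-0.0347  0.0108]
0.04 140 z med/10/max 0.11397590002007402 [0.1046 0.1163] b [-0.0494  0.0107]
0.056 45 z med/10/max 0.10778787216284103 [0.1037 0.1104] b [-0.0113  0.0103]
0.07 21 z med/10/max 0.10682168511486778 [0.1038 0.11  ] b [-0.01    0.0096]
r 125 [278.752 240.   ] -0.005559772868290793 0.0005036246729965377
r 8 [292.5   245.125] 0.027341120665518474 -0.0026912549754898787
```

View pics/c5.png

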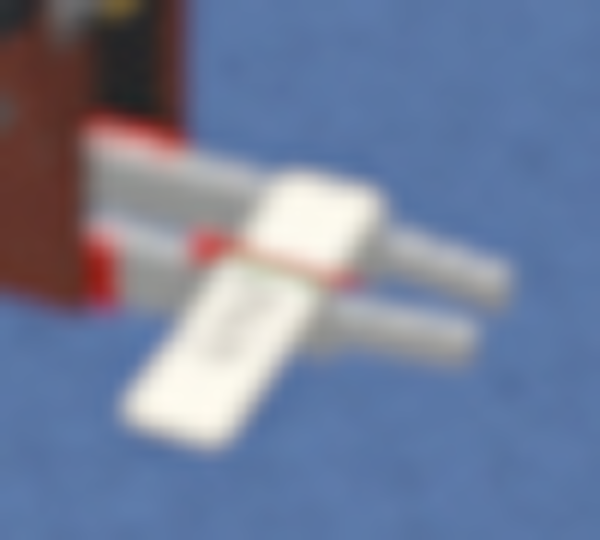

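Run:
```python
from h import *
from station import env, imaging, telemetry
A=load("side0");B=load("side4")
p=onz(A,[(305.25,256.25),(315.25,264.5)],.018);print("open sep",np.linalg.norm(p[0]-p[1]))
p=onz(B,[(317.7,246.8),(314.8,251.5)],.110);print("now sep",np.linalg.norm(p[0]-p[1]),p)
h=np.radians(12.34-65); d=p[0]-p[1];print("lateral",d[:2]@[-np.sin(h),np.cos(h)],"along",d[:2]@[np.cos(h),np.sin(h)])
g=[];f=[]
for i in range(12): g.append(telemetry.read_finger_gap());f.append(telemetry.read_finger_force());env.pause(.02)
print(np.mean(g),np.std(g),np.mean(f),np.std(f),telemetry.read_clock())
G=cv2.resize(B["pixels"][238:258,285:307],None,fx=1,fy=1).astype(int)
ex=G[...,1]-(G[...,0]+G[...,2])//2
print(ex.max(), [(285+x,238+y,G[y,x].tolist()) for y,x in np.argwhere(ex>8)][:12])
```

```text
open sep 0.03529765748725763
now sep 0.016000038202133176 [[ 0.53418634 -0.2343355   0.11      ]
 [ 0.52150707 -0.24409446  0.11      ]]
lateral 0.0159998922612043 along -6.833812680881284e-05
0.030030155282104152 0.0002205380440983337 8.453687354922295 0.00010907382807918254 19.2917
10 [(np.int64(296), np.int64(247), [207, 205, 184]), (np.int64(296), np.int64(248), [217, 219, 204]), (np.int64(297), np.int64(248), [220, 222, 206])]
```

Run:
```python
from h import *
from station import env, imaging, telemetry
env.move_gripper(.0293); env.pause(.4)
print(np.mean([telemetry.read_finger_gap() for i in range(8)]),telemetry.read_finger_force(),telemetry.read_clock())
s=imaging.snapshot("side"); pickle.dump(s,open("pics/side6.pkl","wb")); t=imaging.snapshot("top"); pickle.dump(t,open("pics/top6.pkl","wb"))
cv2.imwrite("pics/c6.png",np.hstack([cv2.resize(s["pixels"][225:270,275:325,::-1],(500,450),interpolation=cv2.INTER_CUBIC),cv2.resize(t["pixels"][200:275,105:205,::-1],(300,450))]))
X=cloud(t); Y=load("top0"); print("changed px", [ (round(a),np.round(c)) for a,c,P in comps((np.abs(t["pixels"].astype(int)-Y["pixels"]).max(2)>60).astype(np.uint8)*255,15)])
```

```text
0.029698803939275726 8.791119754314423 19.9083
changed px [(32178, array([184., 304.])), (5526, array([ 42., 380.])), (115, array([172., 246.])), (20, array([188., 246.])), (18, array([  3., 353.]))]
```

View pics/c6.png

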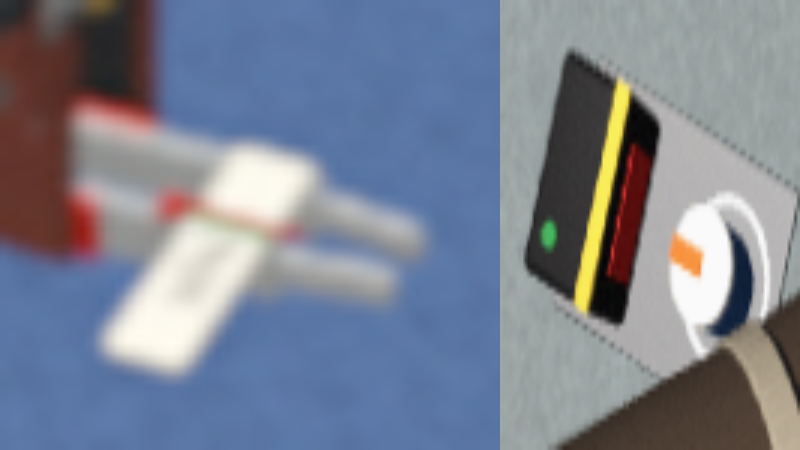

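The pointer sits on the green band at about (240,228), the tips are open, and the tin still faces the window. Handing in.

```bash
python3 -c "
from station import env, imaging, telemetry
print(telemetry.read_clock(),env.finish_job())"
```

```text
the job is handed in; nothing more can be done
20.0083 None
```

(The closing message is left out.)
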